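Fit the drive sleeve and hold the shaft lock

ROBOT

A 6-joint arm with a two-finger parallel gripper is mounted at the origin on the work surface. World frame = base frame: x ahead of the robot, y to its left, z up, the work surface at z = 0. Lengths are in mm, angles in rad, forces in N, time in s.
With the tool pointing down it reaches from about 400 to 925 mm from the base axis. Payload 12.5 kg.
Tool frame: the origin (TCP) lies midway between the tips of the shut fingers; the grasp point (between the pads) lies 19 mm behind it; z points along the fingers, y is the direction in which the jaws open and shut (so a half turn about z gives the same grasp; the last joint's range is limited). The gripper opens to 95 mm and grips with 3 to 60 N. Pads are 20 mm wide; open, the fingers measure 119 mm over their backs; the gripper's body (75 mm by 180 mm) begins 59 mm behind the grasp point.
Start: joints at [-1.218, 0.491, 1.559, -0, 1.092, -0.106], TCP at [276.82, -560.373, 214.661] pointing down, gripper open.
Joint ranges: [-3.1, 3.1], [-0.84, 2.19], [0.05, 2.79], [-1.13, 4.28], [0.06, 2.93], [-2.69, 2.69]. Speed limits (rad/s): [2.22, 2.22, 2.79, 3.14, 3.14, 3.14].

INTERFACE

Orientations are given as [roll, pitch, yaw] about the fixed x, y, z axes, in that order (R = Rz(yaw) Ry(pitch) Rx(roll)).
In Python, from cell import env gives the robot as it stands.
- The arm moves only by the tool drive_tool, never from a script. Its argument "increments" is a list of rows, each a list of 2 entries, a list of its own where there are three numbers: the shift along the tool's x, y, z as a fraction of full scale, then the turn, a rotation vector about the tool's x, y, z as a fraction of full scale. In form: [[[x, y, z], [ax, ay, az]], ...]. A call has 1 to 5 rows; each row shifts and turns the commanded pose from where the row before left it, along the tool's axes as they then stand; what a row does not reach is not made up. Full scale, the value 1, is 30 mm for a shift and 0.08 rad for a turn. A row lasts 1/12 s, in which the tool goes at most 41.7 mm and 7.16 degrees, less where a joint would pass 70% of its speed; a pose out of reach is approached as far as the arm can. A call with a number of a shift or a turn outside -1 to 1 is refused whole. A call with a gripper value outside its range is refused whole. "jaw" is the opening, from -1 (shut) to 1 (fully open), so that 0 is half open, set as the call begins (left out, the last holds). The fingers move at their own pace and stop on an object; the grip force is fixed at half the most. Time passes only in rows, so rows that do not move let the fingers close. It gives the time, the measured TCP pose, the force and the opening at its end, in the units of the state.
- env.state(): the state, without advancing time (a new reading comes with each control period).
- env.read_camera(name): name is "scene" or "top" or "wrist"; returns a dict with "pixels" (480x640x3 uint8, blue, green, red), "vertical_fov" (degrees; the focal length in pixels is half the picture's height over the tangent of half this angle, whatever the lens; pixels are square), "cx", "cy" (the principal point, pixels), "world_to_cam" (4x4, takes a point from world to camera coordinates). Camera axes: x right, y down, z forward; pixel columns grow to the right and rows downward; lengths in mm; the calibration is good to about 2 mm. A picture is of the moment at which its call begins. There is no depth.
- env.job_done(): hands the job in, once; it reports no verdict.
Trained networks look in a picture, given as the dict that the camera call returned (one of the last four; its "shot" number tells which), for a name from the list of things; names that differ only in an ending like _2 or _b are one class to them, and where a whole thing is asked for, a point or a joint stands for the part that bears it (a point fixed in the world has none). Each returns a list of dicts, best first, with "score" (0 to 1); they miss things now and then, are a little off and sometimes report something else, mostly with a low value. They report only what shows in the picture. A call takes as long as a camera call.
- env.boxes_of(target, picture): "point" ([x, y, z] in mm, in world coordinates, good to about 4 mm: the middle of the surface that is visible of it).
- env.tip_of(target, picture): "point" ([x, y, z] in mm, in world coordinates, good to about 4 mm: a listed point, or the origin of a listed thing).
The state is a dict: "t": time; "joints": joint angles; "qvel": joint speeds; "tau": joint torques, N m; "eef_pos": TCP position; "tcp_rot": TCP orientation; "ft_force": force on the tool from outside, world axes, zero at the start; "moment": the same for the moment, N m; "opening": opening from 0.0 (shut) to 1.0 (fully open).
Only numpy, scipy, OpenCV 4.12 (cv2) and the standard library are available. Lean on these libraries where they do the work, as an engineer would, in place of code of your own. Each camera call takes 0.05 s, during which the arm holds its last target.

TASK

Fit the blue flanged drive sleeve over the upright shaft of the food-processor base, flange down and fully home on the dark hub, lowering it all the way rather than letting it drop, and let go of it. Then press the red spring-loaded shaft-lock plunger about half way, until its top is level with the tops of the two green pins beside it (never to the bottom, which would unlatch the hub), and finish while still holding it there, so that I can screw on the nut. Leave the white spacer, the black nut, the lidded tub and the tumbler where they stand.

Things in the scene. Friction and masses are not known exactly. Their poses are not given: they have to be found in the camera images.
- sleeve_mid (a point): Centre, half-way up, of the loose blue plastic drive sleeve: a tube 65 mm tall, 42 mm outer diameter, with a flange of 56 mm diameter and 12 mm height at its lower end and a straight through bore of 24 mm diameter. It starts upright on the counter, flange down; point z points up along the bore. Mass about 0.11 to 0.22 kg. Grasp the tube above the flange.
- sleeve: The same sleeve; origin at the centre of the underside of its flange, z up along the bore (32.5 mm below sleeve_mid).
- seat (a point): Point on the shaft's axis on the top face of the hub, a fixed dark steel disc of 60 mm diameter that the sleeve's flange must rest on; 98 mm above the counter. Its z is up. The steel shaft rises from here, 20 mm in diameter, 71 mm tall, its topmost 5 mm tapering to 12 mm diameter; it stays still and protrudes 6 mm above a seated sleeve.
- shaft_top (a point): Top end of the shaft, on its axis, 71 mm above seat.
- machine: White food-processor motor base with a metal deck, fixed to the counter, 190 mm (its x) by 310 mm (its y) by 90 mm high; origin at the centre of its underside. On the deck, shaft axis at (0, +75) mm and plunger axis at (0, -85) mm in its own frame.
- cap_top (a point): Centre of the flat top of the plunger's round red cap (42 mm diameter, 12 mm thick); 140 mm above the counter when released. It moves down with the plunger.
- plunger (a joint): Travel of the shaft-lock plunger in m: 0 released, grows straight down, 0.024 at the bottom stop. A spring pushes it back up: about 3.5 N to start it, 8 N at 0.013, 12 N at the bottom; it springs back when let go. At 0.013 its top is level with the green pins.
- gauge (a point): Point on the plunger's axis at the height of the tops of the two fixed green gauge pins (127 mm above the counter, 13 mm below the released cap's top). The pins, 8 mm in diameter, stand 36 mm to either side of the plunger axis along the machine's x.
- spacer: Bystander: loose white flanged spacer, like the sleeve but only 35 mm tall and with a 14 mm bore too small for the shaft; origin at the centre of its underside.
- nut: Bystander: loose black round nut with a narrower top, 46 mm diameter, 30 mm tall; origin at the centre of its underside.
- tub: Bystander: round black meal tub with a clear lid, 86 mm diameter, 49 mm tall; origin at the centre of its underside.
- tumbler: Bystander: blue travel tumbler with a steel rim and black lid, 74 mm diameter, 178 mm tall; origin at the centre of its underside.

How it is judged:
By the outcome, as a careful person would: the job done as asked, in the order asked, and still so for the second after the job is handed in, while the arm keeps its last pose, push and grip.
It also fails if it takes over 67 s, if anything falls off the work surface, if the arm or the gripper's body presses on something with over 40 N, if the wrist force passes 120 N, or if a joint passes its speed limit or range.

## Working session

There is one attempt and no reset: what is moved stays moved. The work goes in short steps, Python scripts to look and compute and a tool call to move; the robot and the scene stay as the last step left them, time stands still between calls to the robot, and variables do not carry over. Pictures are saved under pics/ and viewed, and the job is handed in when it is done.

Besides the shell and the picture viewer there is one more tool, called after ">>>" as name(argument=value, ...), one argument or row to a line, values as JSON. drive_tool: Moves the arm, as the interface text tells. Its arguments: {"type":"object","properties":{"increments":{"type":"array","items":{"type":"array"}},"jaw":{"type":"number"}},"required":["increments"]}

```bash
mkdir -p pics
cat > h.py <<'E'
import numpy as np,cv2
from cell import env
def shot(n,f):
    p=env.read_camera(n); cv2.imwrite('pics/'+f+'.png',p['pixels']); return p
def proj(p,w):
    w=np.atleast_2d(w); M=np.array(p['world_to_cam']); f=240/np.tan(np.radians(p['vertical_fov']/2))
    c=(M[:3,:3]@w.T).T+M[:3,3]; return c[:,:2]/c[:,2:]*f+[p['cx'],p['cy']]
def ray(p,uv,z):
    M=np.array(p['world_to_cam']); f=240/np.tan(np.radians(p['vertical_fov']/2))
    R=M[:3,:3];o=-R.T@M[:3,3];d=R.T@np.array([(uv[0]-p['cx'])/f,(uv[1]-p['cy'])/f,1])
    return o+d*(z-o[2])/d[2]
E
python3 - <<'E'
from h import *
np.set_printoptions(precision=1,suppress=True)
print(env.state())
for n in ['top','scene']:
    p=shot(n,n+'0')
    print(n,p['vertical_fov'],p['cx'],p['cy'],np.array(p['world_to_cam']).tolist())
    for t in ['sleeve_mid','sleeve','seat','shaft_top','machine','cap_top','gauge','spacer','nut','tub','tumbler']:
        try: print(t,[(np.array(d['point']),round(d['score'],2)) for d in env.tip_of(t,p)[:2]])
        except Exception as e: print(t,e)
E
```

```text
{'t': 0.0, 'joints': array([-1.2,  0.5,  1.6,  0. ,  1.1, -0.1]), 'qvel': array([-0., -0.,  0.,  0.,  0.,  0.]), 'tau': array([  0. , -61.3, -25.8,   0.1,   0. ,  -0. ]), 'eef_pos': array([ 276.7, -560.1,  214.1]), 'tcp_rot': array([-3.1, -0. ,  0.5]), 'ft_force': array([-0. , -0.7, -0.7]), 'moment': array([ 0.,  0., -0.]), 'opening': 0.9997476411273027}
top 44.76290464556478 334.65952776307313 237.55114244653308 [[-0.025072215283036773, -0.9996546768981603, -0.007868352841323393, 89.55926302028443], [-0.9938482312070974, 0.02577437505621351, -0.10770967884542818, 589.4223030771474], [0.10787528608223801, 0.005119428297783276, -0.9941512531333342, 1277.7680500385895], [0.0, 0.0, 0.0, 1.0]]
sleeve_mid [(array([464.7, 350.8,  34.4]), 0.55)]
sleeve [(array([462. , 349.2,   0.2]), 0.62)]
seat []
shaft_top []
machine [(array([590.2, 246.4,  -2.4]), 0.72), (array([ 591.8, -156.7,   -3.8]), 0.61)]
cap_top [(array([ 600.2, -239.7,  139. ]), 0.7), (array([587.1, 242.3,  -2.2]), 0.19)]
gauge [(array([ 598.3, -244.6,  128.2]), 0.59)]
spacer [(array([453.7, 175.7,   4.6]), 0.7)]
nut [(array([718
[... 503 characters left out ...]
44535], [0.0, 0.0, 0.0, 1.0]]
sleeve_mid [(array([458.5, 349.2,  34.3]), 0.98)]
sleeve [(array([458.9, 346.3,   0.4]), 0.75)]
seat [(array([588.8, -85.6,  96. ]), 0.57)]
shaft_top [(array([582.3, -84.1, 166. ]), 0.84), (array([459.3, 346.9,  -0.2]), 0.71)]
machine [(array([ 591.4, -162.3,    0.4]), 0.68), (array([716. , 153.1,   2.6]), 0.48)]
cap_top [(array([ 604.5, -242.9,  143.4]), 0.49)]
gauge [(array([ 601.8, -240.3,  127.9]), 0.68)]
spacer [(array([449.8, 174.6,  -1.6]), 0.82), (array([458.9, 346.9,  -2.7]), 0.73)]
nut [(array([718.2, 153. ,   4.4]), 0.94), (array([ 604.6, -243. ,  141.9]), 0.73)]
tub [(array([590.7, 243.9,  -0.1]), 0.85)]
tumbler [(array([682.1, 390. ,  -3. ]), 0.77)]
```

View pics/top0.png

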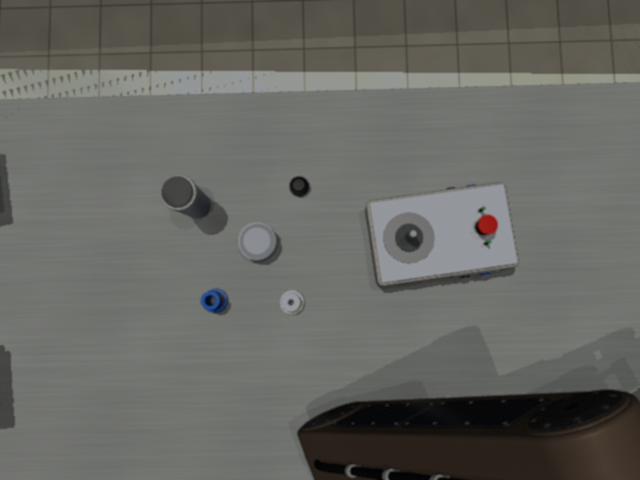

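View pics/scene0.png

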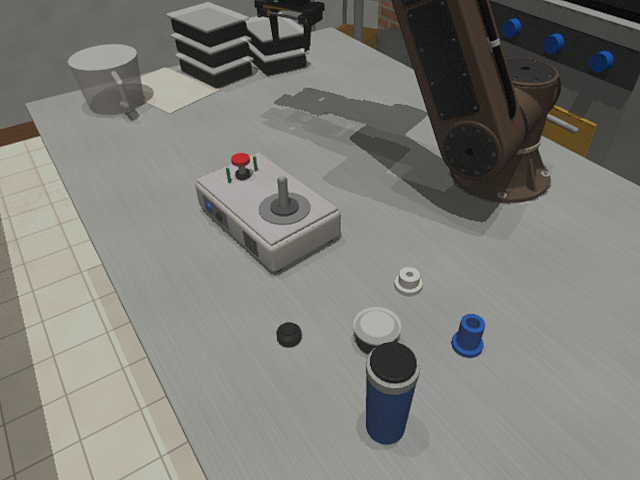

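Run:
```python
from h import *
s=env.state();print(s['eef_pos'],s['tcp_rot'],s['joints'])
```

```text
[ 276.82581432 -560.36941684  214.64276575] [3.14151771e+00 1.70935306e-05 4.58809602e-01] [-1.21758493e+00  4.90923424e-01  1.55891049e+00 -1.02532333e-05
  1.09168241e+00 -1.05593482e-01]
```

>>> drive_tool(
  increments=[
    [[0,-0.5,0],[0,0,1]],
    [[0,-0.5,0],[0,0,1]],
    [[0,-0.5,0],[0,0,1]],
    [[0,-0.5,0],[0,0,1]],
    [[0,-0.5,0],[0,0,1]],
  ],
)

```text
t: 1.62
eef_pos: [254.5, -488.5, 214.6]
tcp_rot: [3.142, 0.0, 0.055]
ft_force: [-0.3, -0.2, -0.6]
opening: 1.0
```

>>> drive_tool(
  increments=[
    [[0.5,-1,-0.2],[0,0,0.735]],
    [[0.5,-1,-0.2],[0,0,0]],
    [[0.5,-1,0],[0,0,0]],
    [[0.5,-1,0],[0,0,0]],
    [[0.5,-1,0],[0,0,0]],
  ],
)

```text
t: 2.03
eef_pos: [328.5, -337.0, 226.9]
tcp_rot: [3.141, -0.0, -0.0]
ft_force: [0.6, -1.5, -0.5]
opening: 1.002
```

>>> drive_tool(
  increments=[
    [[1,-1,-0.6],[0,0,0]],
    [[1,-1,-0.6],[0,0,0]],
    [[1,-1,-0.6],[0,0,0]],
    [[1,-1,-0.6],[0,0,0]],
    [[0.5,-1,-0.6],[0,0,0]],
  ],
)

```text
t: 2.45
eef_pos: [453.5, -198.4, 310.5]
tcp_rot: [3.141, -0.001, 0.0]
ft_force: [-0.1, -0.6, 0.8]
opening: 1.001
```

Run:
```python
from h import *
np.set_printoptions(precision=1,suppress=True)
print(env.state()['eef_pos'])
p=shot('wrist','w1')
print(p['vertical_fov'],proj(p,[[585,-85,98],[585,-85,169],[602,-242,140]]))
for t in ['seat','shaft_top','machine','cap_top','gauge']:
        print(t,[(np.array(d['point']),round(d['score'],2)) for d in env.tip_of(t,p)[:2]])
```

```text
[ 453.5 -198.4  310.5]
66.52209640816 [[193.4  86.3]
 [164.9  70.9]
 [361.5  56.5]]
seat [(array([585.5, -85.5,  98.5]), 0.91)]
shaft_top [(array([585.5, -82.1, 171.5]), 0.56)]
machine [(array([ 592. , -160.2,   -1.6]), 0.8)]
cap_top [(array([ 605.9, -250. ,  141. ]), 0.78)]
gauge [(array([ 604.3, -243.8,  124.6]), 0.63)]
```

View pics/w1.png

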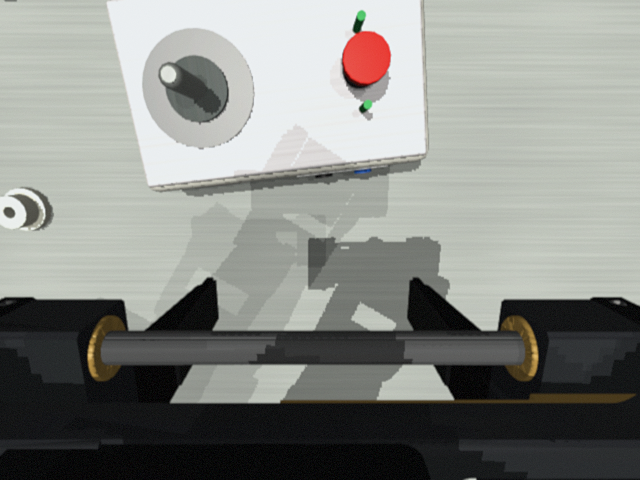

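Run:
```python
from h import *
np.set_printoptions(precision=1,suppress=True)
p=env.read_camera('wrist'); cv2.imwrite('pics/w2.png',cv2.resize(p['pixels'][0:200,100:450],None,fx=2.2,fy=2.2,interpolation=cv2.INTER_CUBIC))
print(env.state()['eef_pos'])
im=p['pixels'].astype(int)
m=((im[...,2]>150)&(im[...,1]<60)&(im[...,0]<60)).astype(np.uint8)
n,l,s,c=cv2.connectedComponentsWithStats(m); i=1+s[1:,4].argmax(); print(s[i],c[i])
print('cap',ray(p,c[i],140)) # includes side wall bits
print('shaft',ray(p,(171,73.5),169),'hub',ray(p,(197,88),98))
```

```text
[ 450.9 -200.6  309.1]
[341  28  47  52 168] [369.7  59.1]
cap [ 596.9 -250.8  140. ]
shaft [580.3 -92.  169. ] hub [580.6 -90.7  98. ]
```

View pics/w2.png

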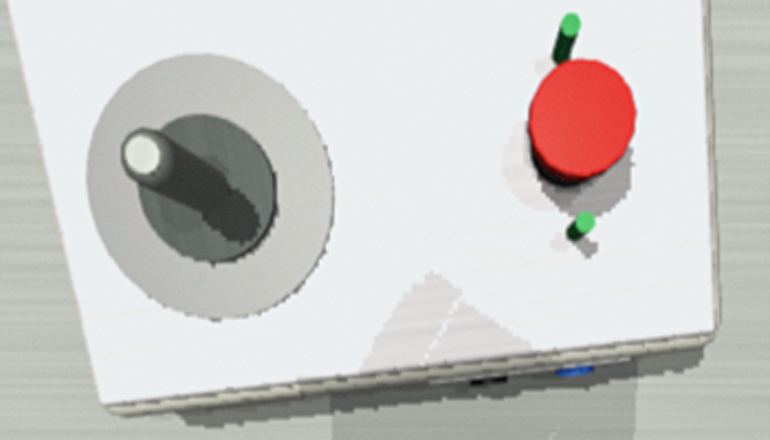

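Run:
```python
from h import *
np.set_printoptions(precision=1,suppress=True)
p=shot('wrist','w3')
print(env.state()['eef_pos'])
im=p['pixels'].astype(int)
m=((im[...,2]>120)&(im[...,1]<90)&(im[...,0]<90)).astype(np.uint8)
cs=cv2.findContours(m,0,1)[0]; c=max(cs,key=cv2.contourArea); print(cv2.contourArea(c),cv2.fitEllipse(c))
print('cap',ray(p,cv2.fitEllipse(c)[0],140))
print('shaft',ray(p,(165,70.5),169),'hub',ray(p,(193.2,85),98))
for t in ['seat','shaft_top','machine','cap_top','gauge']:
        print(t,[(np.array(d['point']),round(d['score'],2)) for d in env.tip_of(t,p)[:2]])
```

```text
[ 450.9 -200.7  309.1]
1919.5 ((363.7056884765625, 53.20476150512695), (46.74583053588867, 52.413490295410156), 8.707369804382324)
cap [ 601.3 -245.9  140. ]
shaft [582.4 -87.9 169. ] hub [583.2 -87.6  98. ]
seat [(array([585.3, -88.3,  96.8]), 0.86)]
shaft_top []
machine [(array([ 594.5, -158.6,    1.9]), 0.72)]
cap_top [(array([ 604. , -248.6,  140.5]), 0.81)]
gauge [(array([ 604.1, -245.9,  121.3]), 0.87)]
```

>>> drive_tool(
  increments=[
    [[0,-1,0],[0,0,0]],
    [[0,-1,0],[0,0,0]],
    [[0,-1,0],[0,0,0]],
    [[0,-1,0],[0,0,0]],
    [[0,-1,0],[0,0,0]],
  ],
)

```text
t: 3.52
eef_pos: [451.3, -48.7, 309.7]
tcp_rot: [3.142, -0.0, -0.001]
ft_force: [0.5, 0.0, 0.2]
opening: 1.002
```

>>> drive_tool(
  increments=[
    [[0,-1,0],[0,0,0]],
    [[0,-1,0],[0,0,0]],
    [[0,-1,0],[0,0,0]],
    [[0,-1,0],[0,0,0]],
    [[0,-1,0],[0,0,0]],
  ],
)

```text
t: 3.93
eef_pos: [451.4, 101.5, 309.8]
tcp_rot: [3.141, -0.0, -0.0]
ft_force: [0.1, -0.2, 0.0]
opening: 1.0
```

>>> drive_tool(
  increments=[
    [[0,-1,0.3],[0,0,0]],
    [[0,-1,0.3],[0,0,0]],
    [[0,-1,0.3],[0,0,0]],
    [[0,-1,0.3],[0,0,0]],
    [[0,-1,0.3],[0,0,0]],
  ],
)

```text
t: 4.35
eef_pos: [451.4, 251.5, 264.2]
tcp_rot: [3.142, -0.0, -0.0]
ft_force: [0.6, 0.0, 0.4]
opening: 1.001
```

>>> drive_tool(
  increments=[
    [[-0.5,-0.8,0.3],[0,0,0]],
    [[-0.5,0,0.3],[0,0,0]],
    [[-0.5,0,0.3],[0,0,0]],
    [[0,0,0],[0,0,0]],
    [[0,0,0],[0,0,0]],
  ],
)

```text
t: 4.77
eef_pos: [406.6, 274.2, 237.8]
tcp_rot: [3.141, 0.0, 0.001]
ft_force: [1.5, 0.5, 0.2]
opening: 0.999
```

Run:
```python
from h import *
np.set_printoptions(precision=1,suppress=True)
print(env.state()['eef_pos'])
p=shot('wrist','w4')
for t in ['sleeve_mid','sleeve']:
        print(t,[(np.array(d['point']),round(d['score'],2)) for d in env.tip_of(t,p)[:2]])
print(proj(p,[[459,348,65],[459,348,12],[459,348,0]]))
```

```text
[406.6 274.2 237.8]
sleeve_mid [(array([460.5, 348.1,  33. ]), 0.73)]
sleeve [(array([461.2, 347.9,  -3.4]), 0.9), (array([459.8, 348.3,  34. ]), 0.19)]
[[230.  171.7]
 [240.8 168.9]
 [242.9 168.4]]
```

View pics/w4.png

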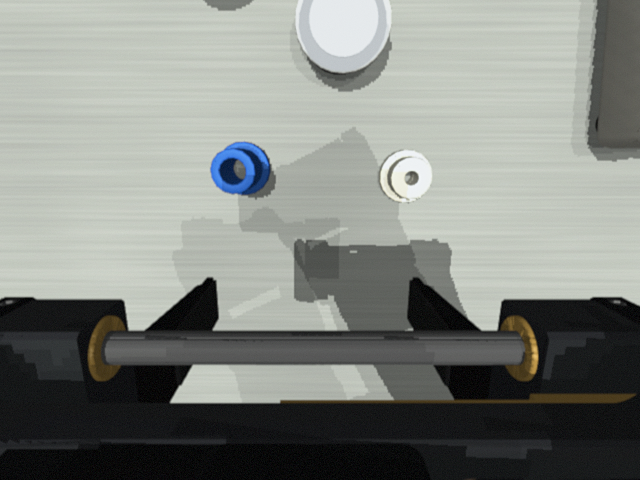

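Run:
```python
from h import *
np.set_printoptions(precision=1,suppress=True)
p=env.read_camera('wrist'); cv2.imwrite('pics/w5.png',cv2.resize(p['pixels'][120:220,180:300],None,fx=6,fy=6,interpolation=cv2.INTER_NEAREST))
print(env.state()['eef_pos'])
for uv in [(236,170),(237,169)]: print(ray(p,uv,65))
c=proj(p,[459,348,65])[0]
print(c,proj(p,[480,348,65]),proj(p,[459,369,65]))
```

```text
[407.6 274.  238.2]
[461.9 342.4  65. ]
[462.9 341.4  65. ]
[230.1 173.3] [[228.8 149.7]] [[207.4 173.3]]
```

View pics/w5.png

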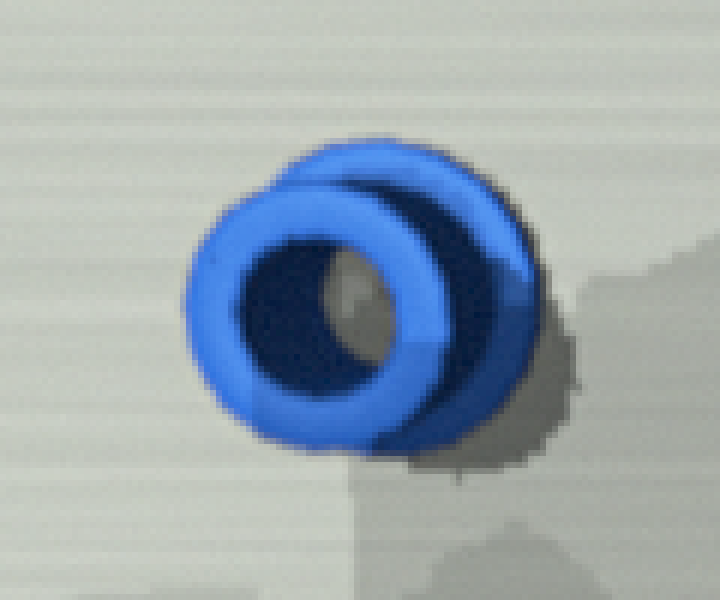

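>>> drive_tool(
  increments=[
    [[0,-0.8,0.6],[0,0,0]],
    [[0,-0.8,0.6],[0,0,0]],
    [[0,-0.8,0.6],[0,0,0]],
    [[0,0,0.6],[0,0,0]],
    [[0,0,0],[0,0,0]],
  ],
)

```text
t: 5.38
eef_pos: [406.0, 346.1, 162.9]
tcp_rot: [3.139, 0.004, 0.001]
ft_force: [-0.5, 0.1, -0.5]
opening: 0.997
```

Run:
```python
from h import *
np.set_printoptions(precision=1,suppress=True)
p=env.read_camera('wrist'); p=shot('wrist','w6')
print(env.state()['eef_pos'])
for t in ['sleeve_mid','sleeve']:
        print(t,[(np.array(d['point']),round(d['score'],2)) for d in env.tip_of(t,p)[:2]])
print(proj(p,[[460,346,65],[460,346,12],[460,346,0]]))
```

```text
[406.9 345.9 165.8]
sleeve_mid [(array([460. , 345.8,  34.6]), 0.7)]
sleeve [(array([463.8, 343.2,  -3.5]), 0.71)]
[[309.2 175.7]
 [309.6 171.4]
 [309.7 170.6]]
```

View pics/w6.png

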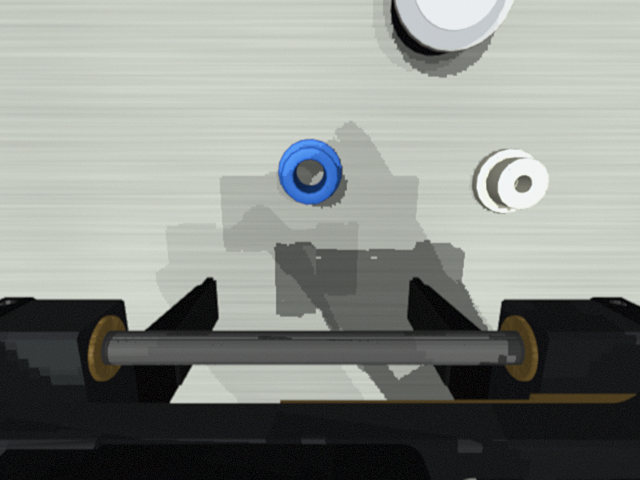

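>>> drive_tool(
  increments=[
    [[0.6,0,0.4],[0,0,0]],
    [[0.6,0,0.6],[0,0,0]],
    [[0.6,0,0.8],[0,0,0]],
    [[0,0,0.8],[0,0,0]],
    [[0,0,0],[0,0,0]],
  ],
)

```text
t: 6.0
eef_pos: [460.4, 344.7, 85.2]
tcp_rot: [3.14, 0.003, -0.002]
ft_force: [-0.2, 0.6, -0.3]
opening: 0.997
```

>>> drive_tool(
  increments=[
    [[0,0,0.6],[0,0,0]],
    [[0,0,0.6],[0,0,0]],
    [[0,0,0.6],[0,0,0]],
    [[0,0,0.3],[0,0,0]],
    [[0,0,0],[0,0,0]],
  ],
)

```text
t: 6.42
eef_pos: [460.4, 345.9, 24.7]
tcp_rot: [3.141, 0.001, -0.0]
ft_force: [-0.4, 0.4, 0.0]
opening: 1.002
```

>>> drive_tool(
  increments=[
    [[0,0,0],[0,0,0]],
    [[0,0,0],[0,0,0]],
  ],
)

```text
t: 6.58
eef_pos: [461.2, 346.5, 26.2]
tcp_rot: [-3.141, -0.002, -0.0]
ft_force: [0.2, -0.9, -0.6]
opening: 1.004
```

>>> drive_tool(
  increments=[
    [[0,0,0],[0,0,0]],
    [[0,0,0],[0,0,0]],
    [[0,0,0],[0,0,0]],
    [[0,0,0],[0,0,0]],
    [[0,0,0],[0,0,0]],
  ],
  jaw=-1,
)

```text
t: 7.0
eef_pos: [460.6, 346.2, 24.8]
tcp_rot: [3.142, -0.0, -0.0]
ft_force: [0.4, 0.3, 0.6]
opening: 0.704
```

>>> drive_tool(
  increments=[
    [[0,0,0],[0,0,0]],
    [[0,0,0],[0,0,0]],
    [[0,0,0],[0,0,0]],
    [[0,0,0],[0,0,0]],
    [[0,0,0],[0,0,0]],
  ],
)

```text
t: 7.42
eef_pos: [460.6, 346.2, 24.7]
tcp_rot: [3.142, -0.0, 0.0]
ft_force: [0.8, 0.8, -0.2]
opening: 0.439
```

>>> drive_tool(
  increments=[
    [[0,0,-0.4],[0,0,0]],
    [[0,0,-0.6],[0,0,0]],
    [[0,0,-0.8],[0,0,0]],
    [[0,0,-0.8],[0,0,0]],
    [[0,0,-0.8],[0,0,0]],
  ],
)

```text
t: 7.83
eef_pos: [460.3, 346.0, 128.4]
tcp_rot: [3.141, 0.0, -0.0]
ft_force: [-0.4, -0.3, -1.8]
opening: 0.439
```

>>> drive_tool(
  increments=[
    [[0,0,-0.8],[0,0,0]],
    [[0,0,-0.8],[0,0,0]],
    [[0,0.3,-0.8],[0,0,0]],
    [[0,0.6,-0.8],[0,0,0]],
    [[0,0.8,-0.6],[0,0,0]],
  ],
)

```text
t: 8.25
eef_pos: [460.3, 295.3, 243.2]
tcp_rot: [-3.141, -0.002, 0.002]
ft_force: [0.2, 0.3, -2.4]
opening: 0.439
```

Run:
```python
from h import *
np.set_printoptions(precision=1,suppress=True)
p=shot('wrist','w7')
print(env.state()['eef_pos'],env.state()['ft_force'],env.state()['opening'])
p=shot('scene','s7');print([d for d in env.tip_of('sleeve',p)[:2]])
```

```text
[461.  292.1 246.1] [ 2.2 -2.   2.4] 0.4406422602987912
[{'point': [461.7, 288.5, 221.5], 'score': 0.82}]
```

View pics/w7.png

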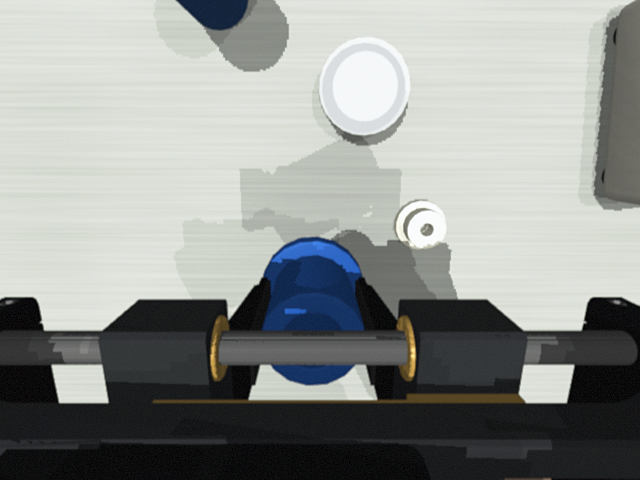

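View pics/s7.png

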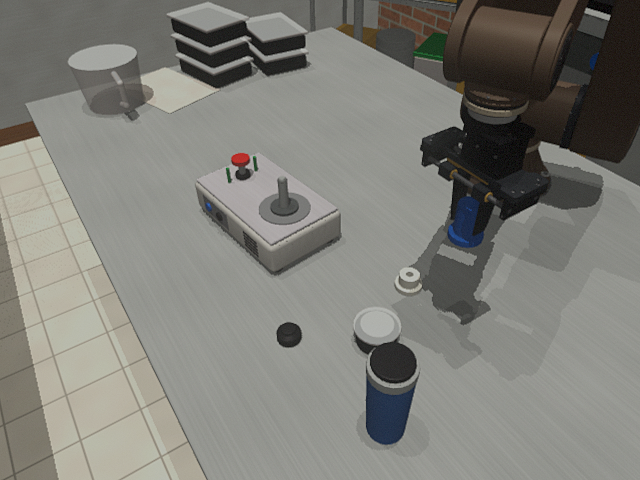

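Run:
```python
from h import *
np.set_printoptions(precision=1,suppress=True)
p=env.read_camera('wrist')
e=env.state()['eef_pos'];print(e)
M=np.array(p['world_to_cam']);print('cam rel',-M[:3,:3].T@M[:3,3]-e, M[2,:3])
im=p['pixels'].copy()
a=np.linspace(0,2*np.pi,60)
for z,r,c in [(0,28,(0,0,255)),(12,28,(0,255,255)),(65,21,(0,255,0))]:
    w=np.c_[e[0]+r*np.cos(a),e[1]+r*np.sin(a),np.full(60,e[2]-24.7+z)]
    cv2.polylines(im,[np.round(proj(p,w)*16).astype(np.int32)],True,c,1,cv2.LINE_AA,4)
cv2.imwrite('pics/w8.png',cv2.resize(im[220:400,220:420],None,fx=3.2,fy=3.2,interpolation=cv2.INTER_NEAREST))
```

```text
[460.5 294.8 241.5]
cam rel [ 71.4  -2.7 172. ] [-0.3  0.  -1. ]
```

View pics/w8.png

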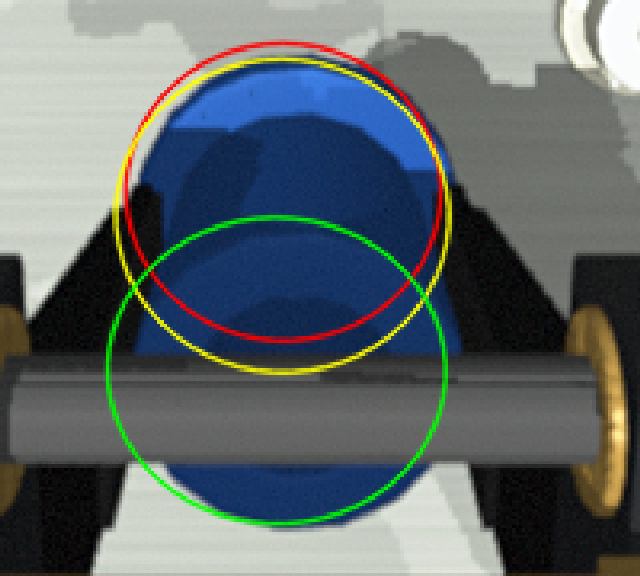

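>>> drive_tool(
  increments=[
    [[0,1,0],[0,0,0]],
    [[0,1,0],[0,0,0]],
    [[0.2,1,0],[0,0,0]],
    [[0.4,1,0],[0,0,0]],
    [[0.4,1,0],[0,0,0]],
  ],
)

```text
t: 8.87
eef_pos: [490.3, 144.5, 240.0]
tcp_rot: [3.141, 0.002, 0.001]
ft_force: [-0.6, 1.0, -2.1]
opening: 0.438
```

>>> drive_tool(
  increments=[
    [[0.4,1,0],[0,0,0]],
    [[0.4,1,0],[0,0,0]],
    [[0.4,1,0],[0,0,0]],
    [[0.4,1,0],[0,0,0]],
    [[0.4,1,0],[0,0,0]],
  ],
)

```text
t: 9.28
eef_pos: [550.8, -5.7, 239.7]
tcp_rot: [-3.141, 0.002, 0.001]
ft_force: [2.1, 0.3, -1.0]
opening: 0.443
```

>>> drive_tool(
  increments=[
    [[0.4,0.8,0],[0,0,0]],
    [[0.4,0.8,0],[0,0,0]],
    [[0.3,0.6,0],[0,0,0]],
    [[0,0.4,0],[0,0,0]],
    [[0,0,0],[0,0,0]],
  ],
)

```text
t: 9.7
eef_pos: [583.4, -84.1, 239.5]
tcp_rot: [-3.141, 0.002, -0.001]
ft_force: [-0.1, 0.4, -1.3]
opening: 0.439
```

>>> drive_tool(
  increments=[
    [[0,0,0],[0,0,0]],
    [[0,0,0],[0,0,0]],
  ],
)

```text
t: 9.87
eef_pos: [583.1, -81.7, 240.4]
tcp_rot: [-3.141, 0.001, 0.001]
ft_force: [-0.2, 0.4, -2.5]
opening: 0.437
```

```bash
cat > chk.py <<'E'
from h import *
import sys
np.set_printoptions(precision=1,suppress=True)
tag=sys.argv[1]
sh=np.array([584,-85.5]); 
a=np.linspace(0,2*np.pi,60)
for n in ['wrist','scene']:
    p=env.read_camera(n); e=env.state()['eef_pos']; im=p['pixels'].copy()
    print(n,e,env.state()['ft_force'])
    cc=proj(p,[[*sh,169]])[0]
    raw=im.copy()
    for z,r,c in [(0,28,(0,0,255)),(12,28,(0,255,255)),(65,21,(0,255,0))]:
        w=np.c_[e[0]+r*np.cos(a),e[1]+r*np.sin(a),np.full(60,e[2]-24.7+z)]
        cv2.polylines(im,[np.round(proj(p,w)*16).astype(np.int32)],True,c,1,cv2.LINE_AA,4)
    for z,r in [(169,6),(164,10),(98,30)]:
        w=np.c_[sh[0]+r*np.cos(a),sh[1]+r*np.sin(a),np.full(60,z)]
        cv2.polylines(im,[np.round(proj(p,w)*16).astype(np.int32)],True,(255,0,255),1,cv2.LINE_AA,4)
    x0=int(np.clip(cc[0]-60,0,520));y0=int(np.clip(cc[1]-60,0,360))
    if n=='wrist': x0=220;y0=min(y0,240)
    h=160 if n=='wrist' else 120;wd=200 if n=='wrist' else 120
    k=3 if n=='wrist' else 5
    b=np.hstack([cv2.resize(q[y0:y0+h,x0:x0+wd],None,fx=k,fy=k,interpolation=cv2.INTER_NEAREST) for q in ([im] if n=='wrist' else [im])])
    cv2.imwrite(f'pics/{tag}_{n}.png',b); print('crop',x0,y0,k,'shaft px',cc)
E
python3 chk.py a
```

```text
wrist [583.2 -81.7 240.7] [ 0.6  0.1 -1.3]
crop 220 196 3 shaft px [314.9 256.3]
scene [583.3 -81.7 240.8] [ 0.  -0.  -2.2]
crop 220 116 5 shaft px [280.3 176.2]
```

View pics/a_wrist.png

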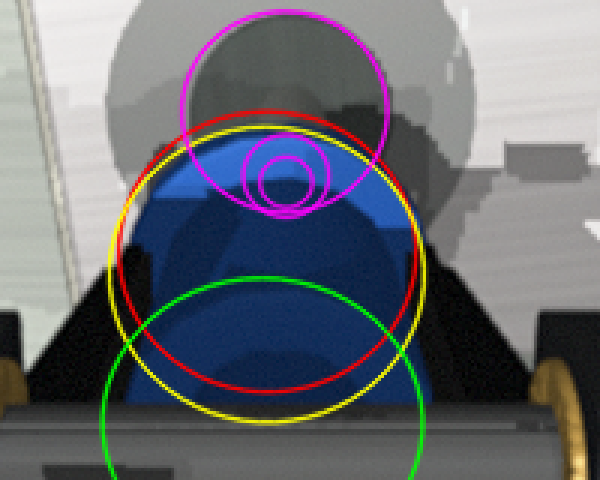

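View pics/a_scene.png

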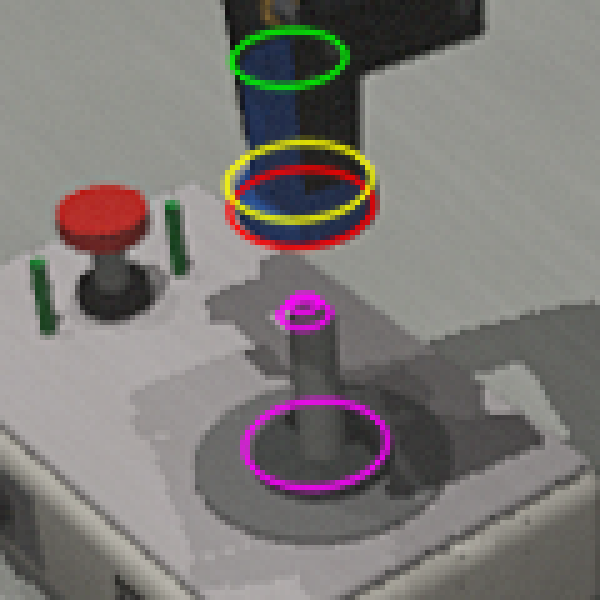

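>>> drive_tool(
  increments=[
    [[0.04,0.09,0.4],[0,0,0]],
    [[0,0,0.4],[0,0,0]],
    [[0,0,0.35],[0,0,0]],
    [[0,0,0],[0,0,0]],
    [[0,0,0],[0,0,0]],
  ],
)

```text
t: 10.38
eef_pos: [584.6, -85.0, 206.0]
tcp_rot: [-3.141, 0.001, 0.001]
ft_force: [0.2, -0.1, -1.4]
opening: 0.438
```

Run:
```python
from h import *
np.set_printoptions(precision=1,suppress=True)
p=env.read_camera('scene'); p=env.read_camera('scene'); e=env.state()['eef_pos'];print(e)
im=p['pixels']
x0,y0,k=245,130,8
b=cv2.resize(im[y0:y0+75,x0:x0+80],None,fx=k,fy=k,interpolation=cv2.INTER_CUBIC)
cv2.imwrite('pics/s9.png',b)
P=lambda w:((proj(p,w)-[x0,y0]+.5)*k)
a=np.linspace(0,2*np.pi,360)
def ext(x,y,z,r):
    q=P(np.c_[x+r*np.cos(a),y+r*np.sin(a),np.full(360,z)]); return 'L',q[:,0].min(),'R',q[:,0].max(),'T',q[:,1].min(),'B',q[:,1].max()
print('flange bot',ext(e[0],e[1],e[2]-24.7,28));print('flange top',ext(e[0],e[1],e[2]-12.7,28))
for X in [(584.5,-84.5)]:
    print('top',ext(*X,169,6),'\n col164',ext(*X,164,10),'\n mid130',ext(*X,130,10),'\n hub',ext(*X,98,30))
```

```text
[585.  -85.4 206.9]
flange bot ('L', np.float64(166.68052691796356), 'R', np.float64(391.008907731461), 'T', np.float64(269.81582478983273), 'B', np.float64(395.9474207900505))
flange top ('L', np.float64(162.2329846354296), 'R', np.float64(388.3313113899071), 'T', np.float64(229.55980789174873), 'B', np.float64(355.03299935698055))
top ('L', np.float64(262.4892662930406), 'R', np.float64(310.1546327284959), 'T', np.float64(362.7463570829227), 'B', np.float64(389.9263437026459)) 
 col164 ('L', np.float64(248.14939178416762), 'R', np.float64(327.3370955768414), 'T', np.float64(370.1911866417922), 'B', np.float64(415.5813144466015)) 
 mid130 ('L', np.float64(258.4924588706672), 'R', np.float64(335.9828485099124), 'T', np.float64(479.0129882320093), 'B', np.float64(524.9533126217639)) 
 hub ('L', np.float64(191.7509390254445), 'R', np.float64(419.66616867252606), 'T', np.float64(532.1611357999868), 'B', np.float64(671.3532276497288))
```

View pics/s9.png

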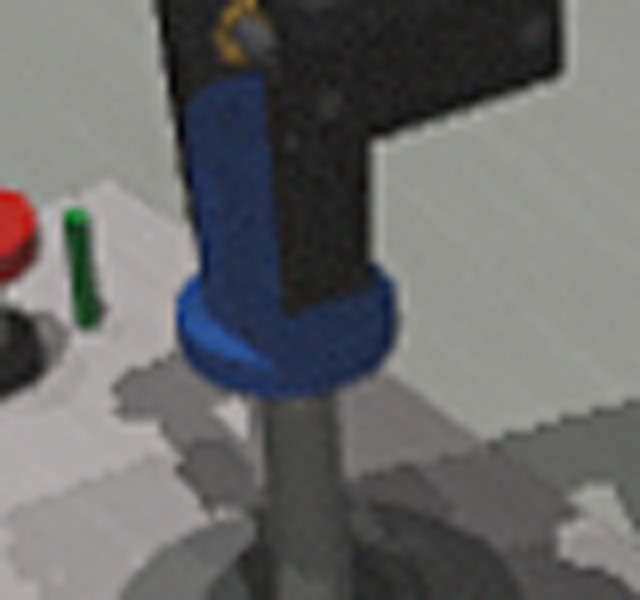

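>>> drive_tool(
  increments=[
    [[-0.01,-0.04,0.2],[0,0,0]],
    [[0,0,0.2],[0,0,0]],
    [[0,0,0],[0,0,0]],
    [[0,0,0.1],[0,0,0]],
    [[0,0,0.1],[0,0,0]],
  ],
)

```text
t: 10.9
eef_pos: [584.6, -84.4, 188.1]
tcp_rot: [3.141, -0.0, -0.0]
ft_force: [-0.1, -0.8, -0.9]
opening: 0.436
```

>>> drive_tool(
  increments=[
    [[0,0,0.1],[0,0,0]],
    [[0,0,0],[0,0,0]],
    [[0,0,0],[0,0,0]],
  ],
)

```text
t: 11.15
eef_pos: [584.4, -84.4, 185.0]
tcp_rot: [3.142, 0.0, -0.0]
ft_force: [-0.4, -0.7, -1.8]
opening: 0.436
```

>>> drive_tool(
  increments=[
    [[0,0,0.15],[0,0,0]],
    [[0,0,0.15],[0,0,0]],
    [[0,0,0.15],[0,0,0]],
    [[0,0,0],[0,0,0]],
    [[0,0,0],[0,0,0]],
  ],
)

```text
t: 11.57
eef_pos: [584.4, -84.3, 171.3]
tcp_rot: [-3.142, 0.001, 0.0]
ft_force: [0.4, 0.7, -2.1]
opening: 0.437
```

Run:
```python
from h import *
s=env.state();print(s['eef_pos'],s['ft_force'],s['moment'])
p=env.read_camera('scene')
cv2.imwrite('pics/s10.png',cv2.resize(p['pixels'][130:230,230:340],None,fx=6,fy=6,interpolation=cv2.INTER_CUBIC))
```

```text
[584.36739572 -84.29950584 171.32360454] [ 0.38044852  0.69849337 -2.11725428] [ 0.00630388  0.00294574 -0.01096442]
```

View pics/s10.png

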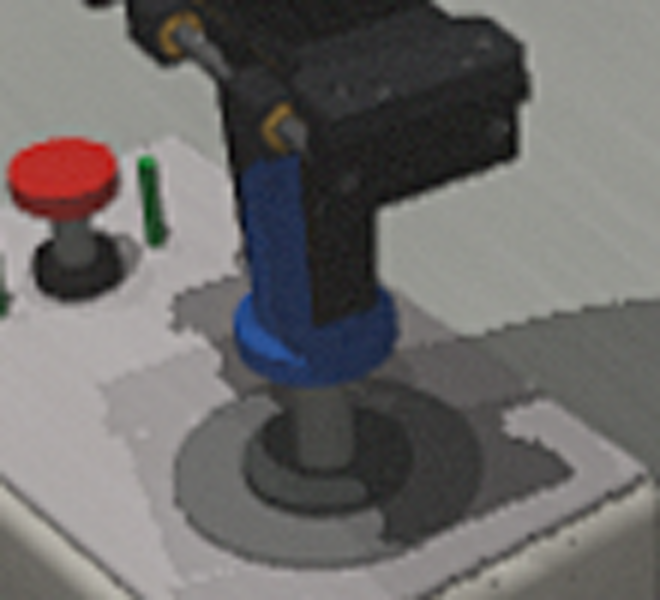

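>>> drive_tool(
  increments=[
    [[0,0,0.2],[0,0,0]],
    [[0,0,0.2],[0,0,0]],
    [[0,0,0.2],[0,0,0]],
    [[0,0,0.2],[0,0,0]],
    [[0,0,0],[0,0,0]],
  ],
)

```text
t: 12.03
eef_pos: [583.9, -84.2, 146.2]
tcp_rot: [-3.141, 0.002, -0.0]
ft_force: [0.6, -0.0, -0.9]
opening: 0.438
```

>>> drive_tool(
  increments=[
    [[0,0,0.2],[0,0,0]],
    [[0,0,0.2],[0,0,0]],
    [[0,0,0.15],[0,0,0]],
    [[0,0,0],[0,0,0]],
    [[0,0,0],[0,0,0]],
  ],
)

```text
t: 12.45
eef_pos: [584.4, -84.3, 131.0]
tcp_rot: [-3.142, 0.0, -0.0]
ft_force: [-0.0, -0.1, -1.7]
opening: 0.437
```

>>> drive_tool(
  increments=[
    [[0,0,0.05],[0,0,0]],
    [[0,0,0.05],[0,0,0]],
    [[0,0,0],[0,0,0]],
    [[0,0,0],[0,0,0]],
  ],
)

```text
t: 12.78
eef_pos: [584.5, -84.3, 128.3]
tcp_rot: [3.141, -0.0, -0.0]
ft_force: [-0.2, 0.6, -1.6]
opening: 0.437
```

>>> drive_tool(
  increments=[
    [[0,0,0.05],[0,0,0]],
    [[0,0,0.05],[0,0,0]],
    [[0,0,0],[0,0,0]],
    [[0,0,0],[0,0,0]],
  ],
)

```text
t: 13.12
eef_pos: [584.4, -84.3, 125.1]
tcp_rot: [3.142, 0.0, -0.0]
ft_force: [-0.6, -0.4, -1.3]
opening: 0.435
```

>>> drive_tool(
  increments=[
    [[0,0,0.03],[0,0,0]],
    [[0,0,0.03],[0,0,0]],
    [[0,0,0],[0,0,0]],
    [[0,0,0],[0,0,0]],
  ],
)

```text
t: 13.45
eef_pos: [584.5, -84.3, 123.4]
tcp_rot: [3.142, 0.0, -0.0]
ft_force: [0.2, 0.2, -1.7]
opening: 0.441
```

>>> drive_tool(
  increments=[
    [[0,0,0.03],[0,0,0]],
    [[0,0,0],[0,0,0]],
    [[0,0,0],[0,0,0]],
  ],
)

```text
t: 13.7
eef_pos: [584.6, -84.4, 122.7]
tcp_rot: [3.141, -0.0, 0.0]
ft_force: [-0.4, 0.9, 0.8]
opening: 0.437
```

>>> drive_tool(
  increments=[
    [[0,0,0.03],[0,0,0]],
    [[0,0,0],[0,0,0]],
    [[0,0,0],[0,0,0]],
  ],
)

```text
t: 13.95
eef_pos: [584.6, -84.4, 122.6]
tcp_rot: [3.141, -0.001, 0.0]
ft_force: [-2.5, 0.9, 9.5]
opening: 0.439
```

>>> drive_tool(
  increments=[
    [[0,0,0],[0,0,0]],
    [[0,0,0],[0,0,0]],
    [[0,0,0],[0,0,0]],
    [[0,0,0],[0,0,0]],
    [[0,0,0],[0,0,0]],
  ],
  jaw=0.7,
)

```text
t: 14.37
eef_pos: [584.5, -84.3, 121.5]
tcp_rot: [3.142, 0.0, 0.0]
ft_force: [-0.9, -0.6, -0.0]
opening: 0.727
```

>>> drive_tool(
  increments=[
    [[0,0,0],[0,0,0]],
    [[0,0,0],[0,0,0]],
    [[0,0,0],[0,0,0]],
  ],
)

```text
t: 14.62
eef_pos: [584.5, -84.4, 121.6]
tcp_rot: [3.142, 0.0, -0.0]
ft_force: [-0.5, 0.9, -0.1]
opening: 0.843
```

>>> drive_tool(
  increments=[
    [[0,0,-0.3],[0,0,0]],
    [[0,0,-0.5],[0,0,0]],
    [[0,0,-0.8],[0,0,0]],
    [[0,0,-0.8],[0,0,0]],
    [[0,0,-0.8],[0,0,0]],
  ],
)

```text
t: 15.03
eef_pos: [584.3, -84.3, 219.4]
tcp_rot: [3.142, -0.0, -0.0]
ft_force: [-0.0, -1.0, 0.3]
opening: 0.851
```

>>> drive_tool(
  increments=[
    [[-0.5,0,-0.8],[0,0,0]],
    [[-0.8,0.5,-0.4],[0,0,0]],
    [[-0.8,1,0],[0,0,0]],
    [[-0.4,1,0],[0,0,0]],
    [[0,1,0],[0,0,0]],
  ],
  jaw=-1,
)

```text
t: 15.45
eef_pos: [507.4, -189.9, 255.3]
tcp_rot: [3.141, -0.001, 0.001]
ft_force: [0.4, -0.6, -0.1]
opening: 0.558
```

>>> drive_tool(
  increments=[
    [[0,1,0],[0,0,0]],
    [[0,0.8,0],[0,0,0]],
    [[0,0,0],[0,0,0]],
    [[0,0,0],[0,0,0]],
    [[0,0,0],[0,0,0]],
  ],
)

```text
t: 15.87
eef_pos: [509.3, -242.8, 253.9]
tcp_rot: [-3.141, -0.0, -0.0]
ft_force: [0.5, 0.4, -0.4]
opening: 0.204
```

Run:
```python
from h import *
np.set_printoptions(precision=1,suppress=True)
s=env.state();print(s['eef_pos'],s['ft_force'],s['opening'])
p=env.read_camera('scene')
cv2.imwrite('pics/s11.png',cv2.resize(p['pixels'][120:270,190:350],None,fx=4,fy=4,interpolation=cv2.INTER_CUBIC))
print('seat',[env.tip_of('sleeve',p)[:1],env.tip_of('cap_top',p)[:1]])
p=shot('wrist','w11')
print([env.tip_of('sleeve',p)[:1],env.tip_of('cap_top',p)[:1]])
```

```text
[ 509.3 -242.8  253.9] [ 0.5  0.4 -0.4] 0.20352952559646859
seat [[{'point': [583.4, -84.3, 97.3], 'score': 0.61}], [{'point': [602.1, -242.0, 142.6], 'score': 0.82}]]
[[], [{'point': [600.7, -246.5, 142.2], 'score': 0.86}]]
```

View pics/s11.png

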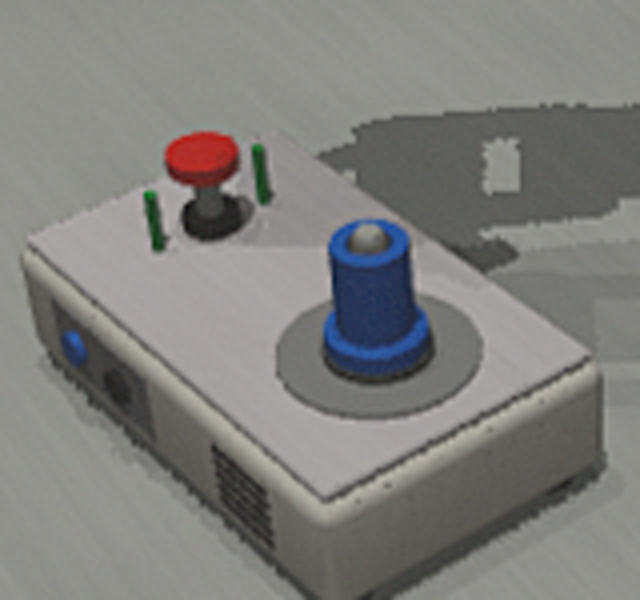

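View pics/w11.png

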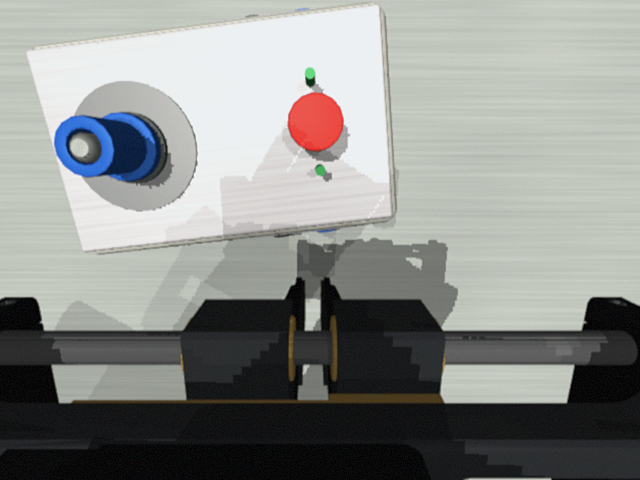

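>>> drive_tool(
  increments=[
    [[0.8,0.02,0.3],[0,0,0]],
    [[0.8,0,0.6],[0,0,0]],
    [[0.8,0,0.8],[0,0,0]],
    [[0.68,0,0.8],[0,0,0]],
    [[0,0,0.5],[0,0,0]],
  ],
)

```text
t: 16.58
eef_pos: [604.2, -243.1, 160.9]
tcp_rot: [-3.141, 0.001, 0.001]
ft_force: [-0.6, -0.3, -0.1]
opening: 0.008
```

>>> drive_tool(
  increments=[
    [[0,0,0.2],[0,0,0]],
    [[0,0,0],[0,0,0]],
    [[0,0,0],[0,0,0]],
    [[0,0,0],[0,0,0]],
    [[0,0,0],[0,0,0]],
  ],
)

```text
t: 17.0
eef_pos: [602.0, -244.3, 159.2]
tcp_rot: [3.14, -0.002, -0.0]
ft_force: [-1.0, -0.3, -0.0]
opening: 0.005
```

```bash
cat > sc.py <<'E'
from h import *
import sys
np.set_printoptions(precision=1,suppress=True)
s=env.state();print(s['eef_pos'],s['ft_force'],s['opening'])
p=env.read_camera('scene')
cv2.imwrite(f'pics/{sys.argv[1]}.png',cv2.resize(p['pixels'][110:210,190:310],None,fx=6,fy=6,interpolation=cv2.INTER_CUBIC))
for t in ['cap_top','gauge','sleeve']: print(t,env.tip_of(t,p)[:1])
E
python3 sc.py s12
```

```text
[ 602.  -244.3  159.2] [-1.  -0.3 -0. ] 0.0046878828008471134
cap_top [{'point': [602.1, -245.5, 141.8], 'score': 0.67}]
gauge [{'point': [601.9, -241.2, 130.5], 'score': 0.95}]
sleeve [{'point': [583.5, -85.5, 99.3], 'score': 0.66}]
```

View pics/s12.png

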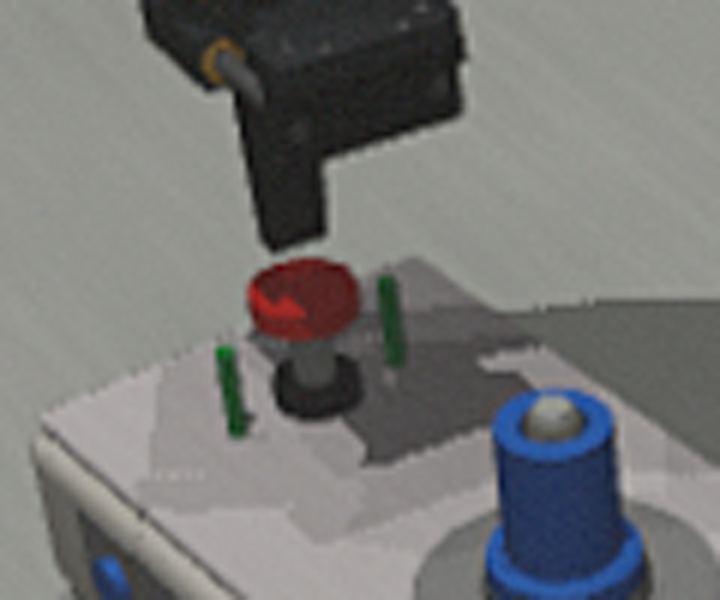

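>>> drive_tool(
  increments=[
    [[0,0,0.2],[0,0,0]],
    [[0,0,0.2],[0,0,0]],
    [[0,0,0.1],[0,0,0]],
    [[0,0,0],[0,0,0]],
    [[0,0,0],[0,0,0]],
  ],
)

```text
t: 17.62
eef_pos: [601.8, -243.9, 142.2]
tcp_rot: [-3.141, 0.001, 0.0]
ft_force: [0.6, -0.2, -0.2]
opening: 0.005
```

>>> drive_tool(
  increments=[
    [[0,0,0.05],[0,0,0]],
    [[0,0,0.05],[0,0,0]],
    [[0,0,0],[0,0,0]],
    [[0,0,0],[0,0,0]],
    [[0,0,0],[0,0,0]],
  ],
)

```text
t: 18.03
eef_pos: [602.0, -244.0, 140.0]
tcp_rot: [3.141, -0.001, -0.0]
ft_force: [-0.1, -1.0, 2.9]
opening: 0.005
```

>>> drive_tool(
  increments=[
    [[0,0,0.05],[0,0,0]],
    [[0,0,0.05],[0,0,0]],
    [[0,0,0],[0,0,0]],
    [[0,0,0],[0,0,0]],
    [[0,0,0],[0,0,0]],
  ],
)

```text
t: 18.45
eef_pos: [602.0, -244.0, 136.7]
tcp_rot: [3.141, -0.0, -0.0]
ft_force: [0.3, -0.1, 3.7]
opening: 0.004
```

Contact at about 140 mm with 3 N, as expected. Target TCP z 127.

>>> drive_tool(
  increments=[
    [[0,0,0.07],[0,0,0]],
    [[0,0,0.07],[0,0,0]],
    [[0,0,0.07],[0,0,0]],
    [[0,0,0],[0,0,0]],
    [[0,0,0],[0,0,0]],
  ],
)

```text
t: 18.87
eef_pos: [602.0, -244.0, 130.5]
tcp_rot: [3.141, -0.0, -0.0]
ft_force: [-0.1, 0.7, 6.5]
opening: 0.001
```

>>> drive_tool(
  increments=[
    [[0,0,0.05],[0,0,0]],
    [[0,0,0.04],[0,0,0]],
    [[0,0,0],[0,0,0]],
    [[0,0,0],[0,0,0]],
    [[0,0,0],[0,0,0]],
  ],
)

```text
t: 19.28
eef_pos: [602.0, -244.0, 128.0]
tcp_rot: [3.141, -0.001, -0.0]
ft_force: [-0.3, -0.3, 6.5]
opening: 0.006
```

>>> drive_tool(
  increments=[
    [[0,0,0.03],[0,0,0]],
    [[0,0,0],[0,0,0]],
    [[0,0,0],[0,0,0]],
    [[0,0,0],[0,0,0]],
    [[0,0,0],[0,0,0]],
  ],
)

```text
t: 19.7
eef_pos: [602.1, -244.0, 127.2]
tcp_rot: [3.141, -0.001, 0.0]
ft_force: [-0.4, 0.9, 7.7]
opening: 0.004
```

```bash
python3 sc.py s13; python3 sc.py s13b
python3 - <<'E'
from h import *
p=shot('wrist','w13'); p=shot('scene','s13c')
for t in ['spacer','nut','tub','tumbler']: print(t,env.tip_of(t,p)[:1])
E
```

```text
[ 602.1 -244.   127.2] [-0.4  0.9  7.7] 0.0038305452791697866
cap_top [{'point': [602.1, -242.7, 126.8], 'score': 0.63}]
gauge [{'point': [600.6, -239.0, 129.1], 'score': 0.85}]
sleeve [{'point': [586.4, -83.9, 99.6], 'score': 0.6}]
[ 602.1 -244.   127.2] [-1.2  0.9  7.2] 0.0015606685339923934
cap_top [{'point': [449.7, 172.3, -1.2], 'score': 0.26}]
gauge [{'point': [600.3, -242.0, 127.7], 'score': 0.61}]
sleeve [{'point': [584.6, -84.6, 101.8], 'score': 0.55}]
spacer [{'point': [450.5, 175.2, -4.4], 'score': 0.8}]
nut []
tub [{'point': [593.4, 246.9, -1.8], 'score': 0.63}]
tumbler [{'point': [680.3, 389.5, -0.6], 'score': 0.68}]
```

View pics/s13.png

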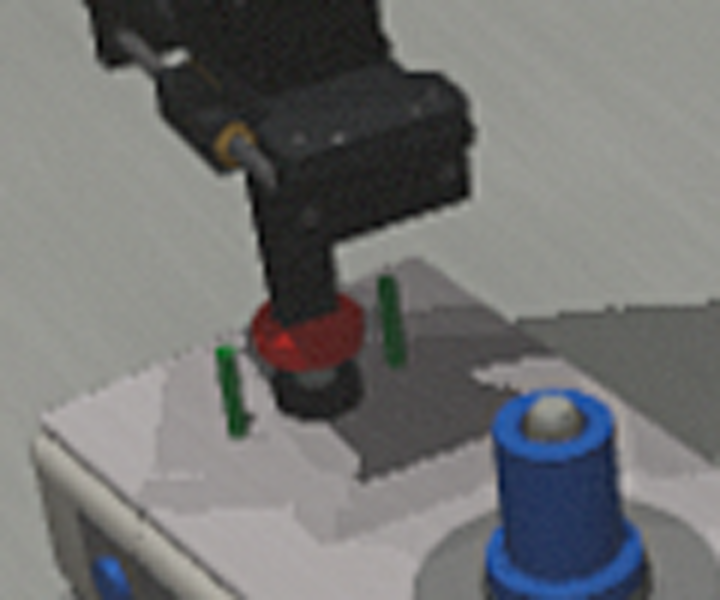

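View pics/s13c.png

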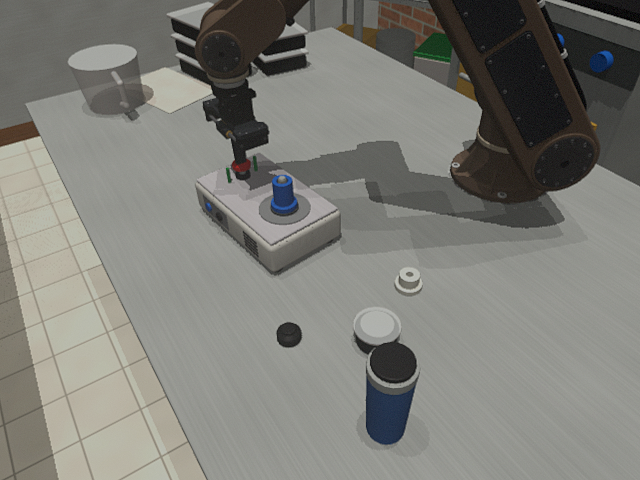

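View pics/w13.png

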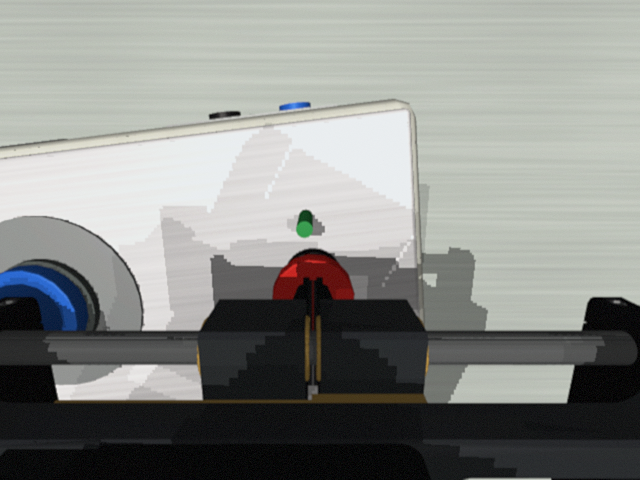

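Run:
```python
from h import *
print(env.job_done()); s=env.state(); print(s['t'],s['eef_pos'],s['ft_force'])
```

```text
the job is handed in; nothing more can be done
None
the job is handed in; nothing more can be done
```

The sleeve is seated on the hub and released, and the arm is holding the plunger half pressed, level with the green pins. I handed the job in at about 20 s of the 67 s allowed.

- **Sleeve:** I lowered it over the shaft, still gripped, until it met the hub at about 9.5 N. The TCP then stood at 122.6 mm, against 122.7 expected for fully home. After release, the scene camera showed it upright on the hub with the shaft tip showing above it. The network put its underside at 97 to 102 mm, against 98 nominal.
- **Plunger:** I pressed it with the shut fingertips. The cap was touched at about 140 mm, and the fingers now hold it at 127.2 mm with 7 to 8 N. That matches 13 mm of travel and the 8 N expected there. In the last scene picture the cap top is level with the pin tops, and it never went further down.
- **Bystanders:** In the last scene picture the spacer, nut, tub and tumbler all stand where they started.
- **Checks that failed or disagreed:**
  - The network found no nut in the last picture, though it is plainly visible there.
  - One of the two last cap_top readings was a low-score false hit on the spacer.
  - The wrist camera's calibration was about 2 to 3 mm off sideways. I allowed for this by comparing the sleeve in the gripper with the shaft in the pictures.

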